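# Draw the hallway vent flap shut with the hook pole and set the fan

## Robot

A 6-joint arm with a two-finger parallel gripper is mounted at the origin on the work surface. World frame = base frame: x ahead of the robot, y to its left, z up, the work surface at z = 0. Lengths are in m, angles in rad, forces in N, time in s.
With the tool pointing down it reaches from about 0.325 to 0.775 m from the base axis. Payload 9.3 kg.
Tool frame: the origin (TCP) lies between the finger pads; the fingertips stand 19 mm ahead of it and the grasp point (between the pads) is the TCP; z points along the fingers, y is the line along which they close (so a half turn about z gives the same grasp; the last joint's range is limited). The gripper opens to 85 mm and grips with 20 to 120 N. Pads are 22 mm wide; open, the fingers measure 114 mm over their backs; the gripper's body (76 mm by 85 mm) begins 54 mm behind the grasp point. The pads swing forward as they close: fully open they stand 13 mm farther back than shut.
Start: joints at [-1.444, 0.259, 0.021, 1.334, 0, 1.418], TCP at [0.152, -0.529, 0.25] pointing down, gripper open.
Joint ranges: [-3.04, 3.04], [-0.91, 1.82], [-1.04, 1.36], [-1.92, 1.95], [-1.52, 1.45], [-3.14, 3.14]. Speed limits (rad/s): [2.22, 2.22, 2.79, 3.14, 3.14, 3.14].

## Interface

Orientations are given as a rotation vector (axis times angle).
In Python, from rig import r, optics gives the robot as it stands.
- The arm moves only by the shell command python3 -m creep 'ROWS' [FORCE]. ROWS is JSON, a list of rows, each a list of 3 entries, a list of its own where there are three numbers: the shift along the world's x, y, z in mm, then the turn, a rotation vector about the world's x, y, z in rad, then the opening, from -1 (shut) to 1 (fully open), so that 0 is half open. In form: [[[tx, ty, tz], [rx, ry, rz], gripper], ...]. A call has 1 to 10 rows; each row shifts and turns the commanded pose from where the row before left it; what a row does not reach is not made up. A row lasts 1/8 s, in which the tool goes at most 62.5 mm and 10.7 degrees, less where a joint would pass 70% of its speed; a pose out of reach is approached as far as the arm can. A call is refused whole if a number of a shift passes 62.5 or a number of a turn 0.188, either way. A call with a gripper value outside its range is refused whole. The fingers move at their own pace and stop on an object; FORCE is the grip in N (left out, the last holds). Time passes only in rows, so rows that do not move let the fingers close. It gives the time, the measured TCP pose, the force, the opening and the grip force at its end, in the units of the state.
- r.get_state(): the state, without advancing time (a new reading comes with each control period).
- optics.read_camera(name): name is "scene" or "top"; returns (picture, depth): 480x640x3 uint8, red, green, blue; 480x640 float32, m along the optical axis (not along the pixel's ray), 0 where there is no reading.
- optics.camera_info(name): a dict with "K" (3x3 intrinsics, pixels), "rvec" (rotation vector, rad) and "tvec" (3), from world to camera coordinates, as OpenCV has them. Camera axes: x right, y down, z forward; pixel columns grow to the right and rows downward; lengths in m; the calibration is good to about 2 mm. A picture is of the moment at which its call begins. camera_info takes no time and is no camera call.
- r.job_done(): hands the job in; it is judged then, once.
The state is a dict: "time": time; "q": joint angles; "dq": joint speeds; "joint_efforts": joint torques, N m; "tool_pos": TCP position; "orientation": TCP orientation; "ft_force": force on the tool from outside, world axes, zero at the start; "wrist_torque": the same for the moment, N m; "gripper_width": opening from 0.0 (shut) to 1.0 (fully open); "grasp_force": force on a finger pad.
Only numpy, scipy, OpenCV 4.12 (cv2) and the standard library are available. Lean on these libraries where they do the work, as an engineer would, in place of code of your own. Each camera call takes 0.05 s, during which the arm holds its last target. There are 200 camera calls.

## Task

Take the hook pole from its rack, catch the red ring eye on the open vent flap with its hook and draw the flap fully shut with it, without slamming it and without the gripper or arm touching the vent. Hang the pole back in its two rests with the hook hanging down, then turn the fan dial to the click at the orange mark. Leave everything else on the shelf where it is.

Things in the scene. Friction and masses are not known exactly. Their poses are not given: they have to be found in the camera images.
- pole_grip (a point): Hook pole, 0.12 kg, lying level on the two rests of its rack. This point is the centre of its square wooden handle (110 long, 16 wide, 16 high). Own x runs along the pole to its hook, z is up when it hangs at rest. A round steel rod of diameter 8 runs on the handle's axis from x = -137 to x = +170; at x = +170 a straight tip of diameter 7 hangs square to the rod, ending 47.5 below the rod's axis.
- hook_mid (a point): The middle of the pole's hanging tip: 170 along +x from the handle centre and 27 below the rod's axis.
- hook_tip (a point): The lower end of the pole's hanging tip: 170 along +x from the handle centre and 47.5 below the rod's axis.
- pole: The hook pole as a whole; its origin and axes are those of pole_grip.
- rack_rest (a point): Fixed pole rack (wooden base 215 x 60 x 10, two dark steel V rests at x = -85 and x = +85). This point is where the handle centre lies when the pole hangs in the rests, 70 above the table; x runs along the pole towards the hook end, z up. Each V opens 44 wide at its top (16 above the rod's axis); the handle has about 25 of play along x between the rests. The tip hangs beyond the base.
- vent: White vent frame, fixed on the table, origin on the table under the middle of the closed flap's plane; its front looks to its own -x (towards the robot), y is along its width. Two posts 22 deep and 26 wide centred at y = -118 and +118, 330 high; solid sill up to z = 86; head rail 22 deep from z = 305 to z = 331. The opening between sill and head rail is 210 wide. Foot plate 140 x 290 x 12.
- flap (a joint): Angle (rad) of the clear flap (200 wide, 208 high, 8 thick, dark edging) in the vent frame, hinged along its lower edge on the vent's y axis at x = 0, z = 90. 0 is shut (upright, flush in the frame); it grows to 0.85 as the flap's top tips away from the robot (to the vent's +x). A stiff hinge (about 0.3 N m) holds it where it is left; drawing it shut takes about 3 to 6 N at the ring.
- ring (a point): Centre of the red ring eye on the flap's robot-facing side, carried by the flap; bar diameter 6, hole diameter 34, outer diameter 46. It stands out square from the flap: in the flap's own axes (x = away from the robot through the flap, z = up the flap) the centre is 110 up from the hinge and 30 in front of the flap's middle plane, and the hole's axis is z, so the ring is level when the flap is shut and tips back with it.
- dial (a joint): Angle (rad) of the fan dial, growing clockwise seen from above. It clicks into four rests: 0, 0.6, 1.2 and 1.8 (it may stand up to 0.1 off these) (stops at -0.05 and 1.85). The orange mark is at 0.6, small grey marks at the others. A click takes up to about 0.1 N m.
- dial_grip (a point): Centre of the black dial's grip bar on the dial's vertical axis, 53 above the table: bar 48 long along its own x, 14 wide along y, 26 high (from 38 to 64 above the table), on a disc of diameter 52. Own x points to the end with the white pointer. The dial sits on the middle of a white control box 120 x 120 x 30, fixed on the table.
- fob: Bystander, loose: matte black door fob, 62 x 36 x 12; origin at the centre of its underside, z up.
- tape: Bystander, loose: steel tape measure, 66 x 36 x 60 high, with a small end hook at +x (76 long in all); origin at the centre of its underside, z up.
- votive: Bystander, loose: frosted glass votive cup, diameter 68, 70 high; origin at the centre of its underside, z up.
- clamp: Bystander, loose: folded bamboo coaster (90 x 52 x 14) lying flat with a small orange plastic spring clamp on its -x end (about 135 long in all, up to 45 high); origin at the centre of the coaster's underside, z up.
- bowl: Bystander, loose: blue ceramic key bowl, diameter 110, 45 high; origin at the centre of its underside, z up.
- case: Bystander, loose: grey fabric sunglasses case, 150 x 58 x 45 high; origin at the centre of its underside, z up.
- diffuser: Bystander, loose: amber glass room-scent bottle, diameter 60, 150 high; origin at the centre of its underside, z up.
Things that resemble listed ones, but are neither listed nor needed, are in the scene too. Leave any green or pink look-alike of the part that bears rack_rest alone.

How it is judged:
On the way, in this order (a step that is already met when the one before it is completed fails the run):
1. the pole's hook is in the ring eye of the open flap (distance between hook_mid and ring below 0.024 m and z of hook_tip in the frame of ring below -0.004 m and value of joint flap above 0.15 rad), for 0.1 s.
2. the flap has been drawn shut (under 0.05 rad) with the hook still in the ring (distance between hook_mid and ring below 0.024 m and z of hook_tip in the frame of ring below -0.004 m and value of joint flap below 0.05 rad), for 0.1 s.
3. the pole hangs back in its rests, released, with the flap shut (horizontal distance between pole_grip and rack_rest below 0.035 m and z of pole_grip in the frame of rack_rest between -0.012 and 0.012 m and angle between the x axis of pole_grip and the x axis of rack_rest, either way round below 0.15 rad and angle between pole_grip's own z axis and vertical below 0.4 rad and contact force between the fingers and pole below 0.05 N and linear speed of pole below 0.03 m/s and value of joint flap below 0.05 rad), for 0.2 s.
4. the dial rests at the orange mark (within 0.15 rad) (value of joint dial between 0.45 and 0.75 rad), for 0.2 s.
At the end, for the whole second after the job is handed in: The flap is within 0.05 rad of shut; the pole hangs released and still in the rack's rests (handle centre within 35 mm sideways and 12 mm in height of its place, pole within 0.15 rad of the rack's line, hook hanging down within 0.4 rad); the dial is still and within 0.15 rad of the orange mark (all of step 3 and all of step 4 and velocity of joint dial between -0.1 and 0.1 rad/s); the robot touches nothing.
It fails at once if the flap is slammed (closing faster than 2.5 rad/s) (velocity of joint flap below -2.5 rad/s).
It fails at once if the gripper or arm touches the vent (frame or flap) (contact force between any of the fingers, the arm and vent above 0.5 N).
It fails at once if another thing on the shelf is moved more than 30 mm or knocked over (distance of any of fob, tape, votive, clamp, bowl, case, diffuser from where it was at the start of the episode above 0.03 m or angle between any of fob, tape, votive, clamp, bowl, case, diffuser's own z axis and vertical above 0.5 rad).
It also fails if it takes over 72 s, if anything falls off the work surface, if the arm or the gripper's body presses on something with over 40 N, if the wrist force passes 120 N, or if a joint passes its speed limit or range.

## Working session

There is one attempt and no reset: what is moved stays moved. The work goes in short steps, Python scripts to look and compute and a shell command to move; the robot and the scene stay as the last step left them, time stands still between calls to the robot, and variables do not carry over. Pictures are saved under pics/ and viewed, at most 10 in all, crops included, and the job is handed in when it is done.

```bash
mkdir -p pics; ls; cat > h.py <<'E'
import numpy as np, cv2
from rig import r, optics
def cam(n):
    im,d=optics.read_camera(n); i=optics.camera_info(n)
    K=np.array(i["K"],float).reshape(3,3); R=cv2.Rodrigues(np.array(i["rvec"],float))[0]; t=np.array(i["tvec"],float).reshape(3)
    return im,d,K,R,t
def cloud(d,K,R,t):
    v,u=np.mgrid[0:d.shape[0],0:d.shape[1]]
    p=np.stack([(u-K[0,2])/K[0,0]*d,(v-K[1,2])/K[1,1]*d,d],-1)
    P=(p-t)@R; P[d<=0]=np.nan
    return P
def proj(X,K,R,t):
    c=np.atleast_2d(X)@R.T+t; q=c@K.T; return q[:,:2]/q[:,2:]
def save(n,im): cv2.imwrite("pics/"+n+".png",cv2.cvtColor(im,cv2.COLOR_RGB2BGR))
E
python3 - <<'E'
from h import *
for n in("top","scene"):
    im,d,K,R,t=cam(n); save(n+"0",im); np.savez(n+"0.npz",im=im,d=d,K=K,R=R,t=t); print(n,-R.T@t,R[2],K[0,0])
print(r.get_state())
E
```

```text
pics
top [ 0.34600572 -0.01643183  1.17037097] [ 0.13810374  0.02701847 -0.99004917] 433.21766257818445
scene [ 1.68309298 -0.08870866  1.32350507] [-0.72007409  0.05428068 -0.69177085] 553.0402948826602
{'time': 0.1, 'q': array([-1.44360457e+00,  2.59160066e-01,  2.08587305e-02,  1.33372459e+00,
       -1.00252640e-05,  1.41820290e+00]), 'dq': array([-0.00024343, -0.00135014,  0.00031422, -0.00161082,  0.0005331 ,
        0.00060603]), 'joint_efforts': array([ 4.69120801e-03, -5.56693053e+01,  3.45070052e+01,  1.16214075e-02,
       -1.69927671e-04, -3.86173333e-07]), 'tool_pos': array([ 0.1518493 , -0.52838712,  0.24972178]), 'orientation': array([-3.10968476e+00, -4.37882049e-01, -8.78043718e-06]), 'ft_force': array([-0.94137898, -0.62804174, -0.33601161]), 'wrist_torque': array([-0.02480952, -0.03813976,  0.00479232]), 'grasp_force': 0.0, 'gripper_width': 1.0015039484147705}
```

View pics/top0.png

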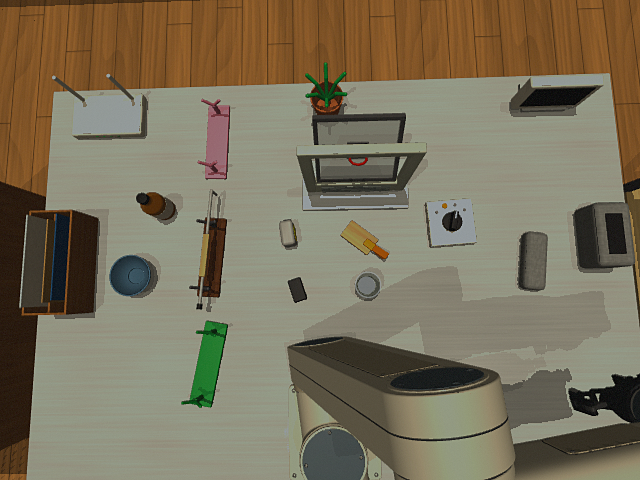

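View pics/scene0.png

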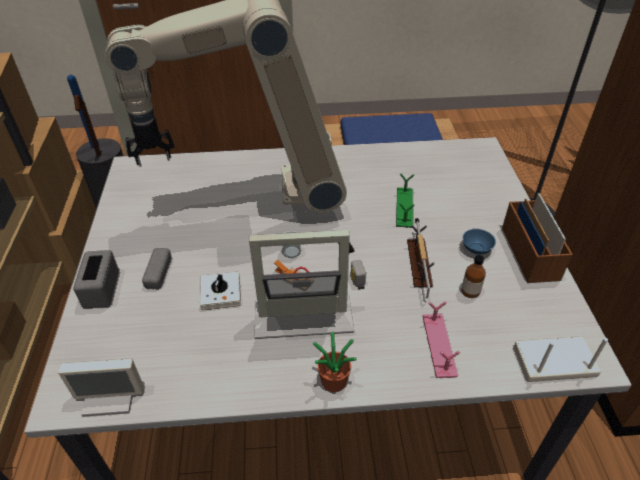

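The top view shows the wooden rack with the pole at about (210,250). The green rack at (208,365) and the pink rack at (217,140) are look-alikes. The brown one fits because it carries the pole. The vent is at (360,175) with the red ring at (357,160), and the dial is at (452,220). I'll confirm with one enlarged crop and measure.

```bash
python3 - <<'E'
from h import *
z=np.load("top0.npz"); im,d,K,R,t=[z[k] for k in("im","d","K","R","t")]
P=cloud(d,K,R,t)
a=cv2.resize(im[180:320,180:240],None,fx=4,fy=4,interpolation=cv2.INTER_CUBIC)
b=cv2.resize(im[100:220,290:440],None,fx=3,fy=3,interpolation=cv2.INTER_CUBIC)[:,:450]
c=cv2.resize(im[190:250,420:485],None,fx=3.3,fy=3.3,interpolation=cv2.INTER_CUBIC)
o=np.zeros((560,700,3),np.uint8); o[:560,:240]=a; o[:360,245:695]=b; o[361:361+c.shape[0],245:245+c.shape[1]]=c
save("crop1",o)
roi=np.zeros(d.shape,bool); roi[180:320,190:235]=1
# pole: points z>.062
m=roi&(P[...,2]>.060)&(P[...,2]<.10)
q=P[m]; print("pole n",len(q),q.min(0),q.max(0))
hsv=cv2.cvtColor(im,cv2.COLOR_RGB2HSV)
hm=m&(hsv[...,1]>90)&(hsv[...,2]>120); q=P[hm]; print("handle",len(q),q.mean(0),np.median(q[:,2]))
(cx,cy),(w,h),ang=cv2.minAreaRect((q[:,:2]*1000).astype(np.float32)); print(cx,cy,w,h,ang)
# ring red
rm=((hsv[...,0]<6)|(hsv[...,0]>174))&(hsv[...,1]>150)&(hsv[...,2]>120); rm[:, :300]=0; rm[:,430:]=0; rm[:120]=0; rm[220:]=0
v,u=np.nonzero(rm); print("ring px",len(u),u.min(),u.max(),v.min(),v.max()); q=P[rm]; print(np.nanmedian(q,0),np.nanmin(q,0),np.nanmax(q,0))
# vent frame head rail top
vm=np.zeros(d.shape,bool); vm[100:220,285:440]=1
for lo,hi in((.322,.340),(.08,.095),(.006,.016)):
    q=P[vm&(P[...,2]>lo)&(P[...,2]<hi)]; print(lo,len(q),cv2.minAreaRect((q[:,:2]*1000).astype(np.float32)))
# dial
dm=np.zeros(d.shape,bool); dm[190:250,420:485]=1
for lo,hi in((.056,.07),(.025,.034),):
    q=P[dm&(P[...,2]>lo)&(P[...,2]<hi)]; print("dial",lo,len(q),q.mean(0),cv2.minAreaRect((q[:,:2]*1000).astype(np.float32)))
E
```

```text
pole n 686 [0.31702715 0.28933442 0.06072734] [0.62422961 0.35041473 0.09193758]
handle 240 [0.45202638 0.32115831 0.07680243] 0.07664476948938168
452.2604064941406 321.687744140625 16.58279800415039 105.98422241210938 85.92388916015625
ring px 43 349 366 158 164
[ 0.6427358  -0.06955927  0.21089233] [ 0.63752569 -0.09089845  0.20505644] [ 0.65507035 -0.05180961  0.21590205]
0.322 1484 ((633.9302978515625, -71.78105163574219), (262.0091552734375, 23.461557388305664), 89.70427703857422)
0.08 386 ((631.8421020507812, -71.19804382324219), (258.0059814453125, 20.041858673095703), 89.1772689819336)
0.006 2161 ((716.537109375, -86.177734375), (415.84210205078125, 343.1740417480469), 88.5179672241211)
dial 0.056 113 [ 0.52987613 -0.32302297  0.06339015] ((530.5423583984375, -323.67962646484375), (15.112972259521484, 49.30051040649414), 78.6225814819336)
dial 0.025 1653 [ 0.52869533 -0.32300926  0.02963276] ((529.7025756835938, -323.5665283203125), (120.75804901123047, 120.50878143310547), 3.121659755706787)
```

View pics/crop1.png

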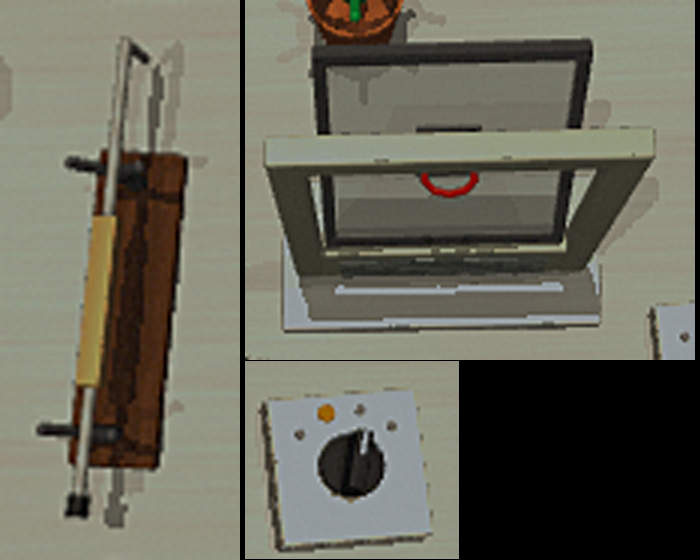

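The crop confirms the brown rack holding the pole, with the hook at its far +x end. The flap is tilted back with the red ring on its near side, and the dial pointer is near the third mark. The orange mark is one click counter-clockwise. Measuring the flap angle and making the first move.

```bash
python3 - <<'E'
from h import *
z=np.load("top0.npz"); im,d,K,R,t=[z[k] for k in("im","d","K","R","t")]
P=cloud(d,K,R,t); m=np.zeros(d.shape,bool); m[110:128,312:408]=1
q=P[m&(P[...,2]>.15)&(P[...,0]>.66)]; print(len(q),q.min(0),q.max(0))
for th in np.arange(.3,.86,.05):
    print(round(th,2),np.round([.633+.208*np.sin(th),.09+.208*np.cos(th)],3))
top=q[q[:,2]>.15]; a=np.arctan2(top[:,0]-.633,top[:,2]-.09); print("flap ang",np.percentile(a,[5,50,95]))
rm=P[158:165,349:367].reshape(-1,3); 
# predicted ring outline vs. observed red pixels 349..366,158..164
for th in (.45,.5,.55,.6,.65,.7):
    f=np.linspace(0,2*np.pi,100); x=-30+20*np.cos(f); y=20*np.sin(f)
    X=np.stack([.633+(x*np.cos(th)+110*np.sin(th))/1e3,-.0715+y/1e3,.09+(110*np.cos(th)-x*np.sin(th))/1e3],-1)
    p=proj(X,K,R,t); print(th,p.min(0),p.max(0))
E
python3 -m creep '[[[25,43,0],[0,0,0.186],1],[[25,43,0],[0,0,0.186],1],[[25,43,0],[0,0,0.186],1],[[25,43,0],[0,0,0.186],1],[[25,43,0],[0,0,0.186],1],[[25,43,0],[0,0,0.186],1],[[25,43,0],[0,0,0.186],1],[[25,43,0],[0,0,0.186],1],[[25,43,0],[0,0,0.186],1],[[25,43,0],[0,0,0.186],1]]' 100
```

```text
1293 [ 0.70609497 -0.17330247  0.2469658 ] [0.73297397 0.02884501 0.28370315]
0.3 [0.694 0.289]
0.35 [0.704 0.285]
0.4 [0.714 0.282]
0.45 [0.723 0.277]
0.5 [0.733 0.273]
0.55 [0.742 0.267]
0.6 [0.75  0.262]
0.65 [0.759 0.256]
0.7 [0.767 0.249]
0.75 [0.775 0.242]
0.8 [0.782 0.235]
0.85 [0.789 0.227]
flap ang [0.42674648 0.4413406  0.48224043]
0.45 [348.74445705 152.3727793 ] [366.12286562 165.13660809]
0.5 [348.66508881 150.54796432] [366.01138615 162.61666823]
0.55 [348.58357432 148.81390753] [365.89313288 160.1520288 ]
0.6 [348.50019431 147.17530826] [365.76853726 157.75078306]
0.65 [348.4152334  145.63641858] [365.63805113 155.42068508]
0.7 [348.32897846 144.20103408] [365.50214385 153.16910937]
time: 1.35
tool_pos: [0.4024, -0.097, 0.2502]
orientation: [1.5, 2.76, -0.0]
ft_force: [0.4, -1.5, 0.1]
gripper_width: 1.001
grasp_force: 0.0
```

```bash
python3 -m creep '[[[5,42,0],[0,0,0.093],1],[[5,42,0],[0,0,0.093],1],[[5,42,0],[0,0,0.093],1],[[5,42,0],[0,0,0.093],1],[[5,42,0],[0,0,0.093],1],[[5,42,0],[0,0,0.093],1],[[5,42,0],[0,0,0.093],1],[[5,42,0],[0,0,0.093],1],[[5,42,0],[0,0,0.093],1],[[5,42,0],[0,0,0.093],1]]'
python3 - <<'E'
from h import *
s=r.get_state(); Q=cv2.Rodrigues(np.array(s["orientation"]))[0]; print(s["tool_pos"],Q[:,0],Q[:,2],s["q"])
E
```

```text
time: 2.6
tool_pos: [0.4517, 0.3228, 0.25]
orientation: [-0.108, -3.139, 0.0]
ft_force: [1.1, -0.1, 0.5]
gripper_width: 1.001
grasp_force: 0.0
[0.45174074 0.32281469 0.24997932] [-9.97648144e-01  6.85420642e-02  4.08199539e-04] [-4.28118261e-04 -2.75916735e-04 -9.99999870e-01] [ 4.69341655e-01  2.67991790e-01  3.37570955e-02  1.33706825e+00
 -5.24432646e-05  5.37937459e-01]
```

```bash
python3 -m creep '[[[0,-1,-45],[0,0,0],1],[[0,0,-45],[0,0,0],1],[[0,0,-45],[0,0,0],1],[[0,0,-30],[0,0,0],1],[[0,0,-15],[0,0,0],1],[[0,0,0],[0,0,0],0],[[0,0,0],[0,0,0],-1],[[0,0,0],[0,0,0],-1],[[0,0,0],[0,0,0],-1],[[0,0,0],[0,0,0],-1]]' 100; python3 -m creep '[[[0,0,15],[0,0,0],-1],[[0,0,35],[0,0,0],-1],[[0,0,45],[0,0,0],-1],[[0,0,45],[0,0,0],-1],[[0,0,45],[0,0,0],-1],[[0,0,25],[0,0,0],-1],[[0,0,0],[0,0,0],-1]]'
python3 - <<'E'
from h import *
im,d,K,R,t=cam("top"); P=cloud(d,K,R,t); s=r.get_state(); print(s["tool_pos"])
save("g1",cv2.resize(im[140:380,120:360],None,fx=2.4,fy=2.4))
im,d,K,R,t=cam("scene"); save("g1s",cv2.resize(im[120:320,340:560],None,fx=2.6,fy=2.6))
E
```

```text
time: 3.85
tool_pos: [0.4527, 0.3219, 0.0716]
orientation: [0.112, 3.137, 0.006]
ft_force: [0.5, 6.7, 3.5]
gripper_width: 0.161
grasp_force: 97.4
time: 4.72
tool_pos: [0.4523, 0.3205, 0.2826]
orientation: [0.113, 3.136, 0.003]
ft_force: [0.1, 0.6, -2.3]
gripper_width: 0.168
grasp_force: 97.8
[0.45185793 0.32024679 0.28076713]
```

View pics/g1s.png

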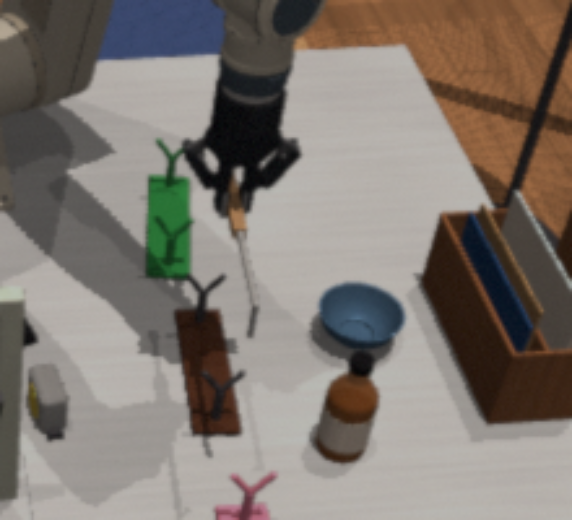

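The pole is held with its hook hanging down at about (252,320), and the brown rack is empty. Next I'll measure where the hook is relative to the TCP.

```bash
cat > hook.py <<'E'
from h import *
def hook(tag=""):
    s=r.get_state(); T=np.array(s["tool_pos"]); Q=cv2.Rodrigues(np.array(s["orientation"]))[0]
    ax=-Q[:,0]; up=-Q[:,2]; sd=np.cross(up,ax)
    B=np.stack([ax,sd,up],1)
    for n in("top","scene"):
        im,d,K,R,t=cam(n); P=(cloud(d,K,R,t)-T)@B
        m=(P[...,0]>.065)&(P[...,0]<.2)&(abs(P[...,1])<.03)&(P[...,2]>-.075)&(P[...,2]<.03)
        q=P[m]*1e3
        rod=q[(q[:,0]<155)&(q[:,2]>-15)]
        if len(rod)>10:
            print(tag,n,len(rod),"rod side/z slope",np.polyfit(rod[:,0],rod[:,1],1).round(3),np.polyfit(rod[:,0],rod[:,2],1).round(3),"xmax",np.percentile(q[:,0],98).round(1))
        tip=q[(q[:,2]<-12)&(q[:,0]>140)]
        if len(tip)>3: print("  tip",len(tip),np.median(tip,0).round(1),"zmin",tip[:,2].min().round(1))
    print("TCP",T,"tool x axis",ax.round(4))
E
python3 -c "from hook import *; hook()"
```

```text
top 165 rod side/z slope [-0.011 -1.226] [ 0.011 -1.19 ] xmax 170.2
  tip 19 [167.4  -4.2 -30.2] zmin -48.6
 scene 65 rod side/z slope [-0.005 -0.257] [0.005 1.763] xmax 176.4
  tip 23 [170.1  -0.7 -30.1] zmin -47.1
TCP [0.45153771 0.32011367 0.27964788] tool x axis [ 9.974e-01 -7.180e-02 -6.000e-04]
```

```bash
python3 -m creep '[[[-8,-30,0],[0,0,0.007],-1],[[-8,-40,0],[0,0,0.007],-1],[[-8,-45,0],[0,0,0.007],-1],[[-8,-45,0],[0,0,0.007],-1],[[0,-45,0],[0,0,0.007],-1],[[0,-45,0],[0,0,0.007],-1],[[0,-45,0],[0,0,0.007],-1],[[0,-45,0],[0,0,0.007],-1],[[0,-35,0],[0,0,0.007],-1],[[0,-15,0],[0,0,0.004],-1]]' ; python3 -m creep '[[[0,0,0],[0,0,0],-1],[[0,0,0],[0,0,0],-1]]'; python3 -c "from hook import *; hook()"
```

```text
time: 6.18
tool_pos: [0.4193, -0.0712, 0.2791]
orientation: [-0.011, -3.139, -0.001]
ft_force: [0.2, -0.7, -1.6]
gripper_width: 0.167
grasp_force: 97.9
time: 6.42
tool_pos: [0.4196, -0.0691, 0.2797]
orientation: [-0.008, -3.141, -0.001]
ft_force: [-0.8, -0.1, -0.9]
gripper_width: 0.165
grasp_force: 97.9
 scene 59 rod side/z slope [-0.009  1.64 ] [-0.012  3.895] xmax 176.1
  tip 10 [ 1.736e+02  1.000e-01 -3.460e+01] zmin -42.5
TCP [ 0.41960132 -0.06912222  0.27973791] tool x axis [ 1.     -0.0049 -0.0011]
```

```bash
python3 -m creep '[[[16,-1,0],[0,0,0],-1],[[16,0,0],[0,0,0],-1],[[16,0,0],[0,0,0],-1],[[12,0,0],[0,0,0],-1],[[6,0,0],[0,0,0],-1],[[0,0,0],[0,0,0],-1],[[0,0,0],[0,0,0],-1]]'; python3 - <<'E'
from hook import *
hook()
im,d,K,R,t=cam("top"); a=cv2.resize(im[120:220,300:420],None,fx=4,fy=4,interpolation=cv2.INTER_CUBIC)
im,d,K,R,t=cam("scene"); b=cv2.resize(im[220:340,240:360],None,fx=4,fy=4,interpolation=cv2.INTER_CUBIC)[:400]
save("ins",np.hstack([a[:,:400],b[:,:400]]))
E
```

```text
time: 7.4
tool_pos: [0.4856, -0.0706, 0.2804]
orientation: [-0.008, -3.142, -0.0]
ft_force: [0.1, 0.4, -1.3]
gripper_width: 0.169
grasp_force: 97.9
 scene 33 rod side/z slope [-0.011  0.638] [-1.000e-03  2.808e+00] xmax 175.3
  tip 61 [ 1.646e+02 -1.000e-01 -6.450e+01] zmin -73.3
TCP [ 0.48557297 -0.07058993  0.28036911] tool x axis [ 1.0e+00 -4.9e-03 -1.0e-04]
```

View pics/ins.png

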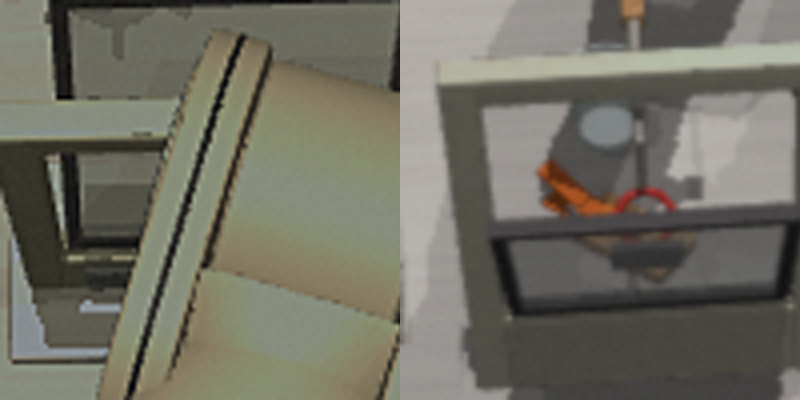

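The scene view shows the hook in front of the ring, with the tip at about (640,150) and the ring at (645,200). In the top view the arm covers the head rail, so I'll check its clearance over the rail and the ring fit from the scene camera.

```bash
python3 - <<'E'
from h import *
im,d,K,R,t=cam("scene"); P=cloud(d,K,R,t)
m=(P[...,0]>.5)&(P[...,0]<.8)&(abs(P[...,1]+.07)<.2)&(P[...,2]>.345)
q=P[m]; 
for lo in np.arange(.5,.8,.04):
    k=q[(q[:,0]>=lo)&(q[:,0]<lo+.04)]
    if len(k)>3: print(round(lo,2),len(k),k.min(0).round(3))
hsv=cv2.cvtColor(im,cv2.COLOR_RGB2HSV)
rm=((hsv[...,0]<6)|(hsv[...,0]>174))&(hsv[...,1]>130)&(hsv[...,2]>90); rm[:255]=0; rm[295:]=0; rm[:,:290]=0; rm[:,:285]=0; rm[:,330:]=0
v,u=np.nonzero(rm); print("ring px",len(u),u.min(),u.max(),v.min(),v.max())
for th in(.4,.44,.48,.52):
    f=np.linspace(0,2*np.pi,100); x=-30+20*np.cos(f); y=20*np.sin(f)
    X=np.stack([.633+(x*np.cos(th)+110*np.sin(th))/1e3,-.0715+y/1e3,.09+(110*np.cos(th)-x*np.sin(th))/1e3],-1)
    p=proj(X,K,R,t); print(th,p.min(0).round(1),p.max(0).round(1))
print("tip pred top/bot",proj([[.655,-.0715,.28],[.655,-.0715,.2325]],K,R,t).round(1))
dk=im[240:275,292:312].min(-1)
for row in range(246,272,2): print(row,np.argsort(im[row,292:310].sum(-1).astype(int))[:3]+292, im[row,298:306].sum(-1))
E
```

```text
0.5 3670 [ 0.5   -0.129  0.346]
0.54 122 [ 0.54  -0.061  0.543]
ring px 29 294 308 267 272
0.4 [293.2 265.3] [307.7 279. ]
0.44 [293.3 266.6] [307.8 280.5]
0.48 [293.3 267.9] [307.9 282. ]
0.52 [293.4 269.2] [308.  283.6]
tip pred top/bot [[299.6 254.2]
 [300.2 266.6]]
246 [298 300 299] [205 219 216 247 283 290 278 244]
248 [299 300 298] [197 171 189 230 262 277 278 298]
250 [301 302 303] [292 308 283 237 257 262 276 302]
252 [301 302 303] [329 370 341 258 270 270 274 287]
254 [302 303 298] [278 386 381 283 268 268 279 304]
256 [299 300 297] [233 210 217 233 267 278 303 311]
258 [299 300 292] [248 194 195 246 300 308 310 306]
260 [300 299 292] [273 205 199 243 299 306 308 313]
262 [300 299 301] [280 210 198 235 310 309 309 315]
264 [300 299 301] [289 228 200 231 302 316 310 307]
266 [300 299 301] [279 215 190 218 286 306 303 304]
268 [299 300 301] [243 157 157 180 208 214 225 254]
270 [296 297 306] [257 282 298 304 301 293 283 245]
```

The ring fits a flap angle of about 0.46, the tip sits over the hole, and the arm is well clear of the vent. Inserting now.

```bash
python3 -m creep '[[[0,0,-12],[0,0,0],-1],[[0,0,-14],[0,0,0],-1],[[0,0,-12],[0,0,0],-1],[[0,0,-8],[0,0,0],-1],[[0,0,-4],[0,0,0],-1],[[0,0,0],[0,0,0],-1],[[0,0,0],[0,0,0],-1]]'; python3 - <<'E'
from hook import *
hook()
im,d,K,R,t=cam("scene"); b=cv2.resize(im[230:330,240:360],None,fx=5,fy=5,interpolation=cv2.INTER_CUBIC)
save("ins2",b)
E
```

```text
time: 8.52
tool_pos: [0.486, -0.0706, 0.2306]
orientation: [0.008, 3.141, -0.0]
ft_force: [-1.2, 1.3, -1.4]
gripper_width: 0.168
grasp_force: 97.9
 scene 52 rod side/z slope [ 0.015 -1.556] [-1.000e-03  2.217e+00] xmax 199.4
  tip 113 [187.6   1.3 -50.6] zmin -74.5
TCP [ 0.48604265 -0.07064867  0.23061897] tool x axis [ 1.0e+00 -4.8e-03  6.0e-04]
```

View pics/ins2.png

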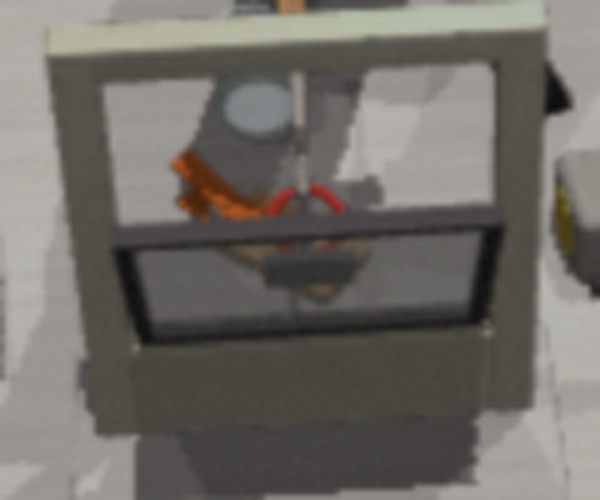

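The rod goes over the ring's near bar and the tip is inside the ring at about (302,205), with no contact force. Drawing the flap slowly.

```bash
python3 -m creep '[[[-6,0,0],[0,0,0],-1],[[-7,0,0],[0,0,0],-1],[[-7,0,0],[0,0,0],-1],[[-7,0,0],[0,0,0],-1],[[-7,0,0],[0,0,0],-1],[[-7,0,0],[0,0,0],-1],[[-7,0,0],[0,0,0],-1],[[-6,0,0],[0,0,0],-1],[[-5,0,0],[0,0,0],-1]]'; python3 -m creep '[[[-3,0,-1],[0,0,0],-1],[[-2,0,-1],[0,0,0],-1],[[0,0,0],[0,0,0],-1]]'
cat > flap.py <<'E'
from h import *
im,d,K,R,t=cam("scene"); P=cloud(d,K,R,t)
m=(P[...,0]>.57)&(P[...,0]<.76)&(abs(P[...,1]+.0715)<.097)&(P[...,2]>.25)&(P[...,2]<.30)&(im.max(-1)<110)
q=P[m]; print(len(q)); 
if len(q)>5: print("flap ang",np.percentile(np.arctan2(q[:,0]-.637,q[:,2]-.09),[10,50,90]).round(3), np.median(q,0).round(3))
save("flap%d"%int(r.get_state()["time"]*100),cv2.resize(im[220:345,235:365],None,fx=4.5,fy=4.5,interpolation=cv2.INTER_CUBIC))
E
python3 flap.py; ls pics
```

```text
time: 9.8
tool_pos: [0.4265, -0.0705, 0.2303]
orientation: [-0.007, -3.142, -0.0]
ft_force: [4.4, 1.2, -4.2]
gripper_width: 0.168
grasp_force: 97.5
time: 10.18
tool_pos: [0.4218, -0.0706, 0.2283]
orientation: [-0.008, -3.142, 0.0]
ft_force: [1.8, 1.1, -1.6]
gripper_width: 0.168
grasp_force: 97.8
740
flap ang [-0.004  0.012  0.027] [ 0.639 -0.079  0.278]
crop1.png
flap1022.png
g1.png
g1s.png
ins.png
ins2.png
scene0.png
top0.png
```

```bash
python3 -m creep '[[[-2,0,0],[0,0,0],-1],[[-1,0,0],[0,0,0],-1],[[0,0,0],[0,0,0],-1]]';python3 -m creep '[[[-2,0,0],[0,0,0],-1],[[0,0,0],[0,0,0],-1],[[0,0,0],[0,0,0],-1]]'; python3 flap.py
```

```text
time: 10.6
tool_pos: [0.4211, -0.0709, 0.2288]
orientation: [0.007, 3.137, -0.0]
ft_force: [13.6, 1.6, -5.3]
gripper_width: 0.164
grasp_force: 97.5
time: 10.98
tool_pos: [0.4209, -0.0711, 0.2291]
orientation: [0.007, 3.133, -0.0]
ft_force: [23.4, 0.8, -7.3]
gripper_width: 0.167
grasp_force: 97.6
736
flap ang [-0.007  0.011  0.026] [ 0.639 -0.08   0.278]
```

```bash
ls pics
```

```text
crop1.png
flap1022.png
flap1102.png
g1.png
g1s.png
ins.png
ins2.png
scene0.png
top0.png
```

The force rises to 23 N with no motion, so the flap is shut against its stop. Unloading and lifting the hook out.

```bash
python3 -m creep '[[[5,0,0],[0,0,0],-1],[[5,0,0],[0,0,0],-1],[[3,0,0],[0,0,0],-1],[[0,0,0],[0,0,0],-1],[[0,0,8],[0,0,0],-1],[[0,0,12],[0,0,0],-1],[[0,0,12],[0,0,0],-1],[[0,0,12],[0,0,0],-1],[[0,0,8],[0,0,0],-1],[[0,0,0],[0,0,0],-1]]'; python3 flap.py; python3 -c "from hook import *; hook()"
```

```text
time: 12.28
tool_pos: [0.4301, -0.0707, 0.2809]
orientation: [0.008, 3.141, -0.001]
ft_force: [-0.0, 0.2, -1.9]
gripper_width: 0.166
grasp_force: 98.5
718
flap ang [-0.006  0.01   0.028] [ 0.639 -0.082  0.278]
  tip 104 [198.   -0.4 -57.8] zmin -74.4
 scene 55 rod side/z slope [-0.001  0.436] [-0.007  2.592] xmax 143.6
TCP [ 0.42990301 -0.07059919  0.280326  ] tool x axis [ 1.0e+00 -4.8e-03  2.0e-04]
```

```bash
cd pics; ls -t | head -1; cp $(ls -t flap*|head -1) lift.png
```

```text
flap1232.png
```

View pics/lift.png

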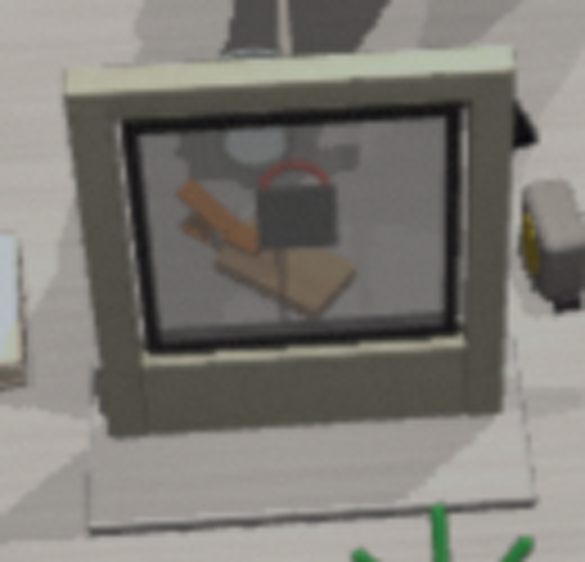

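The view shows the flap flush in its frame and the ring free of the hook. Returning the pole to the rack.

```bash
python3 -m creep '[[[-8,15,0],[0,0,0],-1],[[0,35,0],[0,0,0],-1],[[0,45,0],[0,0,0],-1],[[0,45,0],[0,0,0],-1],[[5,45,0],[0,0,-0.010],-1],[[5,45,0],[0,0,-0.010],-1],[[5,45,0],[0,0,-0.010],-1],[[5,45,0],[0,0,-0.012],-1],[[5,45,0],[0,0,-0.012],-1],[[5,27,0],[0,0,-0.013],-1]]'; python3 -m creep '[[[0,0,0],[0,0,0],-1],[[0,0,0],[0,0,0],-1]]'; python3 -c "from hook import *; hook()"
```

```text
time: 13.68
tool_pos: [0.4506, 0.3238, 0.2799]
orientation: [-0.11, -3.139, 0.0]
ft_force: [0.8, -0.4, -1.1]
gripper_width: 0.17
grasp_force: 98.5
time: 13.92
tool_pos: [0.4511, 0.3212, 0.2801]
orientation: [-0.112, -3.139, 0.001]
ft_force: [-0.1, 0.2, -1.6]
gripper_width: 0.165
grasp_force: 98.5
 top 163 rod side/z slope [-0.003 -2.121] [-0.01   1.056] xmax 170.3
  tip 21 [166.7  -4.1 -32. ] zmin -48.2
 scene 65 rod side/z slope [-0.006 -0.439] [-0.008  4.437] xmax 176.2
  tip 21 [172.2  -0.7 -29. ] zmin -48.0
TCP [0.45108882 0.32117725 0.28007669] tool x axis [ 9.975e-01 -7.110e-02 -7.000e-04]
```

```bash
python3 -m creep '[[[1,0,-30],[0,0,0],-1],[[0,0,-45],[0,0,0],-1],[[0,0,-45],[0,0,0],-1],[[0,0,-40],[0,0,0],-1],[[0,0,-25],[0,0,0],-1],[[0,0,-12],[0,0,0],-1],[[0,0,-8],[0,0,0],-1],[[0,0,-2],[0,0,0],-1],[[0,0,0],[0,0,0],-1]]'
```

```text
time: 15.15
tool_pos: [0.4532, 0.3215, 0.074]
orientation: [0.113, 3.139, 0.001]
ft_force: [-0.4, 0.7, -1.2]
gripper_width: 0.166
grasp_force: 98.6
```

```bash
python3 -m creep '[[[0,0,-1],[0,0,0],-1],[[0,0,-1],[0,0,0],-1],[[0,0,0],[0,0,0],-1],[[0,0,0],[0,0,0],-0.4],[[0,0,0],[0,0,0],0.3],[[0,0,0],[0,0,0],1],[[0,0,0],[0,0,0],1],[[0,0,0],[0,0,0],1],[[0,0,0],[0,0,0],1]]'; python3 -m creep '[[[0,0,20],[0,0,0],1],[[0,0,40],[0,0,0],1],[[0,0,40],[0,0,0],1],[[0,0,40],[0,0,0],1],[[0,0,30],[0,0,0],1],[[0,0,10],[0,0,0],1]]'; python3 - <<'E'
from h import *
im,d,K,R,t=cam("scene"); a=cv2.resize(im[205:305,395:445],None,fx=5,fy=5,interpolation=cv2.INTER_CUBIC)
P=cloud(d,K,R,t)
im,d,K,R,t=cam("top"); b=cv2.resize(im[180:330,175:255],None,fx=3.33,fy=3.33,interpolation=cv2.INTER_CUBIC)[:500]
save("placed",np.hstack([a,b[:min(500,len(b))] if len(b)>=500 else np.pad(b,((0,500-len(b)),(0,0),(0,0)))]))
for p in (P,cloud(d,K,R,t)):
    m=(p[...,0]>.3)&(p[...,0]<.65)&(p[...,1]>.27)&(p[...,1]<.37)&(p[...,2]>.06)&(p[...,2]<.1); q=p[m]; print(len(q),np.percentile(q,[2,50,98],0).round(3).tolist())
E
```

```text
time: 16.27
tool_pos: [0.4529, 0.3214, 0.0712]
orientation: [-0.113, -3.14, 0.0]
ft_force: [0.1, -0.1, -0.2]
gripper_width: 1.0
grasp_force: 0.0
time: 17.02
tool_pos: [0.4533, 0.3216, 0.2529]
orientation: [0.113, 3.137, 0.002]
ft_force: [0.1, 0.6, -0.7]
gripper_width: 0.998
grasp_force: 0.0
375 [[0.326, 0.298, 0.063], [0.475, 0.32, 0.077], [0.621, 0.347, 0.092]]
626 [[0.322, 0.303, 0.064], [0.444, 0.319, 0.075], [0.616, 0.344, 0.089]]
```

View pics/placed.png

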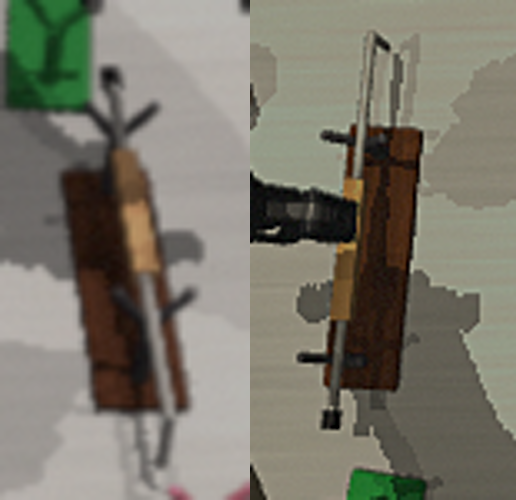

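The pole lies in both V rests of the brown rack with the hook hanging down, and it is released. Now to the dial at (0.530, -0.3235).

```bash
python3 -m creep '[[[0,-30,0],[0,0,-0.013],1],[[0,-50,0],[0,0,-0.013],1],[[0,-50,0],[0,0,-0.013],1],[[0,-50,0],[0,0,-0.013],1],[[0,-50,0],[0,0,-0.013],1],[[0,-50,0],[0,0,-0.013],1],[[0,-50,0],[0,0,-0.013],1],[[0,-50,0],[0,0,-0.013],1],[[0,-50,0],[0,0,-0.013],1],[[0,-50,0],[0,0,-0.011],1]]'; python3 -m creep '[[[0,-50,0],[0,0,0],1],[[10,-50,0],[0,0,0],1],[[27,-40,0],[0,0,0],1],[[25,-20,0],[0,0,0],1],[[15,-5,0],[0,0,0],1],[[0,0,-40],[0,0,0],1],[[0,0,-40],[0,0,0],1],[[0,0,0],[0,0,0],1]]'; python3 - <<'E'
from h import *
s=r.get_state(); Q=cv2.Rodrigues(np.array(s["orientation"]))[0]; print(s["tool_pos"],np.arctan2(-Q[1,0],-Q[0,0]))
E
```

```text
time: 18.38
tool_pos: [0.4522, -0.16, 0.2497]
orientation: [-0.314, -3.124, -0.001]
ft_force: [0.3, 1.7, 0.4]
gripper_width: 0.997
grasp_force: 0.0
time: 19.38
tool_pos: [0.5282, -0.3223, 0.167]
orientation: [-0.313, -3.119, -0.007]
ft_force: [0.0, 0.4, 0.8]
gripper_width: 0.996
grasp_force: 0.0
[ 0.52820292 -0.32226119  0.1669847 ] -0.19982775491297117
```

```bash
python3 -m creep '[[[1,-1,-40],[0,0,0],1],[[0,0,-35],[0,0,0],1],[[0,0,-20],[0,0,0],1],[[0,0,-11],[0,0,0],1],[[0,0,0],[0,0,0],0],[[0,0,0],[0,0,0],-1],[[0,0,0],[0,0,0],-1],[[0,0,0],[0,0,0],-1],[[0,0,0],[0,0,0],-1]]' 30
```

```text
time: 20.5
tool_pos: [0.5313, -0.3238, 0.0662]
orientation: [0.312, 3.125, 0.002]
ft_force: [-0.4, 5.1, 5.5]
gripper_width: 0.153
grasp_force: 32.7
```

```bash
python3 -m creep '[[[0,1,2],[0,0,0.07],-1],[[0,0,0],[0,0,0.1],-1],[[0,0,0],[0,0,0.1],-1],[[0,0,0],[0,0,0.1],-1],[[0,0,0],[0,0,0.1],-1],[[0,0,0],[0,0,0.1],-1],[[0,0,0],[0,0,0],-1],[[0,0,0],[0,0,0],-1]]';  python3 - <<'E'
from h import *
s=r.get_state(); Q=cv2.Rodrigues(np.array(s["orientation"]))[0]; print(s["tool_pos"],np.arctan2(-Q[1,0],-Q[0,0]),s["wrist_torque"])
E
```

```text
time: 21.5
tool_pos: [0.5312, -0.3227, 0.0663]
orientation: [-0.579, 3.087, 0.003]
ft_force: [4.9, 2.2, -9.1]
gripper_width: 0.158
grasp_force: 31.4
[ 0.53118209 -0.32274955  0.06630767] 0.3708286028196418 [ 0.29792856 -1.05682395 -0.01077136]
```

```bash
python3 -m creep '[[[0,0,-1],[0,0,0],-1],[[0,0,0],[0,0,0],-0.5],[[0,0,0],[0,0,0],1],[[0,0,0],[0,0,0],1],[[0,0,0],[0,0,0],1],[[0,0,20],[0,0,0],1],[[0,0,45],[0,0,0],1],[[0,0,45],[0,0,0],1],[[-20,0,45],[0,0,0],1],[[-40,-20,30],[0,0,0],1]]'; python3 -m creep '[[[-40,-50,0],[0,0,0],1],[[-40,-50,0],[0,0,0],1],[[-40,-50,0],[0,0,0],1],[[0,0,0],[0,0,0],1]]'; python3 - <<'E'
from h import *
im,d,K,R,t=cam("top"); P=cloud(d,K,R,t); save("top9",im)
dm=np.zeros(d.shape,bool); dm[190:250,420:485]=1
q=P[dm&(P[...,2]>.056)&(P[...,2]<.07)]; print("dial",len(q),q.mean(0),cv2.minAreaRect((q[:,:2]*1000).astype(np.float32)))
o=im.copy(); a=cv2.resize(im[190:250,420:485],None,fx=3.5,fy=3.5,interpolation=cv2.INTER_CUBIC); o[-a.shape[0]:,:a.shape[1]]=a; save("fin",o)
E
python3 flap.py
```

```text
time: 22.75
tool_pos: [0.4712, -0.3432, 0.2534]
orientation: [-0.582, 3.086, -0.003]
ft_force: [-0.5, -0.1, -0.7]
gripper_width: 1.002
grasp_force: 0.0
time: 23.25
tool_pos: [0.3508, -0.4931, 0.2507]
orientation: [0.57, -3.089, -0.0]
ft_force: [0.2, -0.2, 0.6]
gripper_width: 0.999
grasp_force: 0.0
dial 112 [ 0.52951661 -0.3229898   0.06316406] ((529.7888793945312, -322.7919921875), (48.558433532714844, 15.546307563781738), 20.409671783447266)
474
flap ang [-0.006  0.012  0.028] [ 0.639 -0.093  0.286]
```

View pics/fin.png

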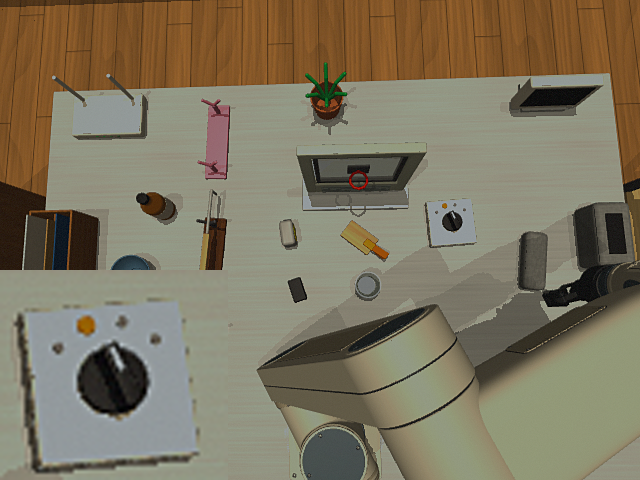

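The pointer aims at the orange mark (bar at 20.4°, mark at 20.3°). The flap is shut, the pole is in its rack and the bystanders are where they were. Handing in.

```bash
python3 -c "
from rig import r; print(r.job_done())"
```

```text
the job is handed in; nothing more can be done
None
```

The job is handed in at about 23 s of the 72 s limit, with no verdict shown: the flap was drawn shut with the hook, the pole hangs released in its rests with the hook down, the dial is at the orange mark, and the other things look unmoved.

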